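# Read a small culture dish on the tilted plate viewer

### The arm

A 6-joint arm with a two-finger parallel gripper is mounted at the origin on the work surface. World frame = base frame: x ahead of the robot, y to its left, z up, the work surface at z = 0. Lengths are in m, angles in rad, forces in N, time in s.
With the tool pointing down it reaches from about 0.3 to 0.875 m from the base axis. Payload 6.4 kg.
Tool frame: the origin (TCP) lies midway between the tips of the shut fingers; the grasp point (between the pads) lies 19 mm behind it (ctrl.pinch_z is the distance from the TCP to the grasp point, in m); z points along the fingers, y is the line along which they close (so a half turn about z gives the same grasp; the last joint's range is limited). The gripper opens to 85 mm and grips with 20 to 120 N. Pads are 22 mm wide; open, the fingers measure 114 mm over their backs; the gripper's body (76 mm by 85 mm) begins 54 mm behind the grasp point. The pads swing forward as they close: fully open they stand 13 mm farther back than shut.
Start: joints at [-0.206, 0.181, 1.607, -0, 1.354, -0.206], TCP at [0.575, 0, 0.231] pointing down, gripper open.
Joint ranges: [-2.99, 2.99], [-0.89, 2.07], [0.3, 2.58], [-1.14, 4.28], [0, 2.63], [-3.12, 3.12]. Speed limits (rad/s): [2.57, 2.57, 3.01, 3.14, 3.14, 3.14].

### API

Orientations are given as a unit quaternion [w, x, y, z].
In Python, from bench import ctrl gives the robot as it stands.
- The arm moves only by the tool apply_moves, never from a script. Its argument "moves" is a list of rows, each an object with "jaw": the opening, from 0 (shut) to 1 (fully open); "offset": the shift along the tool's x, y, z in mm, a list of three; "rot": the turn, a rotation vector about the tool's x, y, z in degrees, a list of three. In form: [{"jaw": jaw, "offset": [dx, dy, dz], "rot": [ax, ay, az]}, ...]. A call has exactly 5 rows; each row shifts and turns the commanded pose from where the row before left it, along the tool's axes as they then stand; what a row does not reach is not made up. A row lasts 1/8 s, in which the tool goes at most 62.5 mm and 10.7 degrees, less where a joint would pass 70% of its speed; a pose out of reach is approached as far as the arm can. A call is refused whole if a number of a shift passes 62.5 or a number of a turn 10.7, either way. A call with a gripper value outside its range is refused whole. The fingers move at their own pace and stop on an object; the grip force is fixed at half the most. Time passes only in rows, so rows that do not move let the fingers close, or fill a call up. It gives the time, the measured TCP pose, the force, the opening and the grip force at its end, in the units of the state.
- ctrl.get_obs(): the state, without advancing time (a new reading comes with each control period).
- ctrl.camera(name): name is "scene" or "side" or "wrist"; returns (picture, depth): 400x640x3 uint8, red, green, blue; 400x640 float32, m along the optical axis (not along the pixel's ray), 0 where there is no reading.
- ctrl.camera_params(name): a dict with "K" (3x3 intrinsics, pixels), "cam_to_world" (4x4, takes a point from camera to world coordinates); the wrist camera has in their place "mount" (4x4, takes a point from camera to tool coordinates, whose origin is the TCP and whose axes are the flange's). Camera axes: x right, y down, z forward; pixel columns grow to the right and rows downward; lengths in m; the calibration is good to about 2 mm. A picture is of the moment at which its call begins: read the wrist's pose just before it. camera_params takes no time and is no camera call.
- ctrl.hand_in(): hands the job in; it is judged then, once.
Trained networks look in the newest picture that a camera, given by its name, has taken for a name from the list of things; names that differ only in an ending like _2 or _b are one class to them, and where a whole thing is asked for, a point or a joint stands for the part that bears it (a point fixed in the world has none). Each returns a list of dicts, best first, with "score" (0 to 1); they miss things now and then, are a little off and sometimes report something else, mostly with a low value. They report only what shows in the picture. A call takes as long as a camera call. They do not tell look-alikes from the thing itself.
- ctrl.outline_of(camera, target): "region" (400x640 bool, what is visible of it) and "position" ([column, row] in pixels, amid what is visible of it).
The state is a dict: "time_s": time; "q": joint angles; "dq": joint speeds; "joint_efforts": joint torques, N m; "eef_pos": TCP position; "eef_rot": TCP orientation; "wrist_force": force on the tool from outside, world axes, zero at the start; "torque": the same for the moment, N m; "opening": opening from 0.0 (shut) to 1.0 (fully open); "grasp_force": force on a finger pad.
Only numpy, scipy, OpenCV 4.12 (cv2) and the standard library are available. Lean on these libraries where they do the work, as an engineer would, in place of code of your own. Each camera call takes 0.05 s, during which the arm holds its last target. There are 200 camera calls.

### The job

Get the small culture dish ready to be read: first slide the viewer's dimmer to half (the long middle tick of its scale), then pick up the small dish, tilt it to the slope of the viewing panel and bring its underside flush against the glass, centred in the ring. Finish holding it there in the fingers, pressed lightly and still, because nothing else keeps it on the slope; do not shift the panel, and leave the larger dishes, the bottle and the tally counter where they are.

Things in the scene. Friction and masses are not known exactly. Their poses are not given: they have to be found in the camera images.
- dish_center (a point): Centre (7.5 mm above the underside) of the small clear culture dish that is to be read: a closed round dish of 60 mm diameter and 15 mm height, its lowest 4 mm only 55 mm across, about 22 g, lying flat on the bench. Its z axis points from the underside to the lid. The other dishes are 90 mm across.
- window (a point): Centre, on the surface, of the viewer's round glass (116 mm, fine grid, thin printed ring of 66 mm), flush with the flat sloped panel. z: outward normal of the face; y: level across the panel; x: up the slope, away from the robot. The slope is 20 to 38 degrees, different each time. The glass is slippery: a dish let go on it slides off.
- dimmer (a joint): The dimmer's travel in m: 0 is off, 0.070 is full; 0.035 is half, the long middle tick. It grows towards +y of the window's frame (to the robot's left). It resists with about 1 N and stays where it is left.
- dimmer_cap (a point): Centre of the dimmer's black grip, a block 14 mm along its travel, 24 mm across and 17 mm high whose top stands 20 mm above the control strip. The strip is the level front ledge of the viewer's base, 50 mm above the bench, between the robot and the panel. y is the direction of travel, z up.
- dimmer_mid (a point): Where the dimmer's centre must come, at the long middle tick: a point on the surface of the control strip, on the centre line of the slot. Axes as for the grip. (The point dimmer_cap is 11.5 mm above the strip.)
- panel: The hinged viewing panel, 185 mm up the slope, 280 mm wide, 20 mm thick. Its stiff hinge, along the low edge nearest the robot, keeps the slope and does not yield to a light push. Origin: mid-width on the hinge, under the low edge; axes as for the window, whose centre is at x 92.5, z 20 mm.
- plate_a: A large clear culture dish, 90 mm across and 15 mm high, on the bench near the small one; not to be moved. Origin at the centre of its underside.
- plate_b: Another large clear culture dish, 90 mm across, on the other side of the viewer; not to be moved.
- bottle: An amber reagent bottle, 60 mm in diameter, 120 mm tall, not to be moved. Origin at the centre of its underside.
- tally: A steel hand tally counter, 42 mm across, 15 mm high, not to be moved. Origin at the centre of its underside.
Not all that is in view belongs to the job. Leave any red look-alike of the part that bears dish_center alone.

How it is judged:
On the way, in this order (a step that is already met when the one before it is completed fails the run):
1. the dimmer stands at the middle tick (within 4 mm) while the small dish still lies on the bench (value of joint dimmer between 0.031 and 0.039 m and height (world z) of dish_center below 0.012 m), for 0.2 s.
2. the small dish is lifted off the bench in the fingers (height (world z) of dish_center above 0.03 m and contact force between the fingers and dish above 1 N), for 0.1 s.
At the end, for the whole second after the job is handed in: The dimmer is within 4 mm of the middle tick; the small dish is gripped and still, its underside flush on the glass (within 3.4 degrees and about 2 mm), its centre within 13 mm of the ring's centre, pressing on the panel with 0.5 to 20 N (value of joint dimmer between 0.031 and 0.039 m and angle between the z axis of dish_center and the z axis of window, either way round below 0.06 rad and z of dish_center in the frame of window below 0.01 m and distance between dish_center and window below 0.015 m and contact force between dish and panel between 0.5 and 20 N and contact force between the fingers and dish above 2 N and linear speed of dish below 0.01 m/s); the arm keeps its last pose, push and grip.
It fails at once if the dish is pressed hard on the glass (over 30 N) (contact force between dish and panel above 30 N).
It fails at once if the panel's slope is shifted (glass centre moved over 8 mm) (distance of window from where it was at the start of the episode above 0.008 m).
It fails at once if a larger dish, the bottle or the tally counter is shifted over 25 mm (distance of any of plate_a, plate_b, bottle, tally from where it was at the start of the episode above 0.025 m).
It also fails if it takes over 51 s, if anything falls off the work surface, if the arm or the gripper's body presses on something with over 40 N, if the wrist force passes 120 N, or if a joint passes its speed limit or range.

## Working session

There is one attempt and no reset: what is moved stays moved. The work goes in short steps, Python scripts to look and compute and a tool call to move; the robot and the scene stay as the last step left them, time stands still between calls to the robot, and variables do not carry over. Pictures are saved under pics/ and viewed, at most 10 in all, crops included, and the job is handed in when it is done.

Besides the shell and the picture viewer there is one more tool, called after "Call:" as name(argument=value, ...), one argument or row to a line, values as JSON. apply_moves: Moves the arm, as the interface text tells. Its arguments: {"type":"object","properties":{"moves":{"type":"array"}},"required":["moves"]}

```bash
mkdir -p pics; ls; cat > h.py <<'E'
import numpy as np, cv2
from bench import ctrl
from scipy.spatial.transform import Rotation as R
def pose():
    o=ctrl.get_obs(); T=np.eye(4); q=o["eef_rot"]; T[:3,:3]=R.from_quat([q[1],q[2],q[3],q[0]]).as_matrix(); T[:3,3]=o["eef_pos"]; return T
def shot(name):
    T=pose(); im,d=ctrl.camera(name); p=ctrl.camera_params(name)
    C=p["cam_to_world"] if name!="wrist" else T@np.array(p["mount"])
    return im,d,np.array(p["K"]),np.array(C)
def cloud(d,K,C):
    v,u=np.mgrid[:400,:640]; P=np.stack([(u-K[0,2])/K[0,0]*d,(v-K[1,2])/K[1,1]*d,d],-1)
    return P@C[:3,:3].T+C[:3,3]
def save(n,im): cv2.imwrite("pics/"+n,im[...,::-1])
E
python3 - <<'E'
from h import *
np.set_printoptions(precision=4,suppress=True)
ims=[]
for c in ("scene","side"):
    im,d,K,C=shot(c); W=cloud(d,K,C); np.savez(c+".npz",im=im,d=d,K=K,C=C)
    ims.append(im); print(c,C[:3,3],C[:3,2],K[0,0])
    for t in ("dish_center","dimmer","dimmer_cap","panel","plate_a","bottle","tally"):
        for r in ctrl.outline_of(c,t)[:4]:
            m=r["region"]&(d>0); print(c,t,round(r["score"],2),np.round(r["position"]),m.sum(),np.median(W[m],0) if m.any() else None, im[m].mean(0).round() if m.any() else '')
save("a.png",cv2.resize(np.vstack(ims),(480,600)));save("s.png",cv2.resize(ims[0],(800,500)))
E
```

```text
pics
scene [ 0.9717 -0.4625  0.8492] [-0.4105  0.4365 -0.8006] 365.8283710599424
scene dish_center 0.82 [242. 284.] 457 [ 0.5735 -0.3237  0.0148] [180. 167. 149.]
scene dish_center 0.65 [286. 309.] 524 [ 0.6957 -0.3037  0.0147] [227.  69.  64.]
scene dish_center 0.56 [219. 322.] 622 [ 0.6123 -0.4276  0.0147] [215.  63.  60.]
scene dish_center 0.55 [213. 248.] 891 [ 0.4353 -0.3169  0.0147] [177. 164. 145.]
scene dimmer_cap 0.48 [402. 138.] 129 [0.5586 0.3604 0.0128] [129. 122. 116.]
scene dimmer_cap 0.43 [326. 165.] 63 [0.4949 0.0473 0.0675] [52. 52. 50.]
scene panel 0.69 [345. 188.] 4210 [ 0.6178 -0.01    0.1293] [193. 189. 176.]
scene plate_a 0.66 [214. 247.] 905 [ 0.436  -0.3168  0.0147] [176. 163. 144.]
scene plate_a 0.59 [382. 117.] 434 [0.444  0.3882 0.0141] [167. 157. 138.]
scene bottle 0.96 [420. 136.] 606 [0.6288 0.3462 0.0692] [104.  78.  60.]
scene tally 0.68 [400. 137.] 138 [0.5572 0.36   0.0127] [129. 123. 118.]
side [0.3867 0.8246 0.7411] [ 0.1567 -0.773  -0.6148] 433.8551611692224
side dish_center 0.6 [323. 136.] 73 [ 0.6224 -0.4122  0.0153] [193.  63.  60.]
side dish_center 0.51 [333. 152.] 200 [ 0.5712 -0.3148  0.015 ] [162. 155. 140.]
side dimmer 0.5 [334. 217.] 80 [0.4934 0.0561 0.0676] [50. 49. 48.]
side panel 0.86 [295. 192.] 6685 [0.602  0.0383 0.1163] [208. 205. 197.]
side plate_a 0.96 [332. 368.] 1934 [0.4395 0.3967 0.0153] [178. 165. 146.]
side plate_a 0.9 [375. 157.] 452 [ 0.4304 -0.3061  0.0156] [167. 157. 139.]
side plate_a 0.4 [301. 208.] 11646 [0.5823 0.0705 0.0836] [183. 178. 170.]
side bottle 0.59 [243. 322.] 1546 [0.6132 0.3799 0.074 ] [122.  94.  76.]
side tally 0.41 [335. 218.] 82 [0.4932 0.0562 0.0676] [48. 48. 47.]
side tally 0.33 [246. 326.] 1523 [0.6133 0.3803 0.0747] [122.  94.  76.]
```

View pics/s.png

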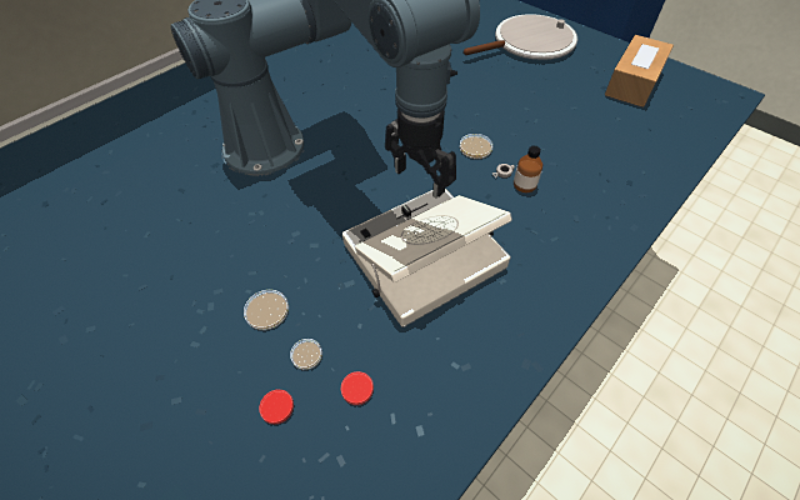

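```bash
python3 - <<'E'
from h import *
np.set_printoptions(precision=4,suppress=True)
for c in ("scene","side"):
    z=np.load(c+".npz"); W=cloud(z["d"],z["K"],z["C"]); ok=z["d"]>0
    m=ok&(W[...,0]>.53)&(W[...,0]<.70)&(abs(W[...,1]-.0)<.16)&(W[...,2]>.07)
    P=W[m]
    for i in range(4):
        c0=P.mean(0); u,s,vt=np.linalg.svd(P-c0,full_matrices=False); n=vt[2]*np.sign(vt[2][2]); r=abs((P-c0)@n); P=P[r<max(.004,2*np.median(r))]
    print(c,len(P),c0,n,np.degrees(np.arccos(n[2])),np.degrees(np.arctan2(n[1],-n[0])))
    # panel extents: points near the plane
    al=W[ok]; q=al[abs((al-c0)@n)<.003]; q=q[(abs(q[:,1])<.25)&(q[:,2]>.04)]
    ey=np.array([-n[1]*-1,0,0]); ey=np.cross(n,[-n[0]*-1,-n[1]*-1,0]); ey=np.cross([0,0,1],[-n[0],-n[1],0]);ey/=np.linalg.norm(ey); ex=np.cross(ey,n)
    A=(q-c0)@ex; B=(q-c0)@ey
    a=np.percentile(A,[.3,99.7]); b=np.percentile(B,[.3,99.7]); print("ext",a,b,a[1]-a[0],b[1]-b[0],"cen",c0+ex*a.mean()+ey*b.mean(),ex,ey)
    # grip of the dimmer: top
    m=ok&(abs(W[...,2]-.0685)<.004)&(W[...,0]<.515)&(W[...,0]>.45)&(abs(W[...,1])<.12)&(z["im"].mean(-1)<80)
    print("cap",m.sum(),W[m].mean(0),W[m].min(0),W[m].max(0))
E
```

```text
scene 4027 [ 0.6068 -0.0143  0.4639] [ 0.9463 -0.3233  0.0013] 89.92827931115337 -161.13894255554624
ext [-0.4154  0.1226] [-0.1422  0.117 ] 0.5379144949968663 0.2591421826926847 cen [ 0.6111 -0.0025  0.3175] [-0.0012  0.0004  1.    ] [-0.3233 -0.9463  0.    ]
cap 28 [0.4963 0.0483 0.069 ] [0.4846 0.0419 0.0648] [0.5064 0.0566 0.0717]
side 7794 [0.5855 0.0319 0.2996] [ 0.9692 -0.2247  0.101 ] 84.20058240943368 -166.94848852589007
ext [-0.2594  0.253 ] [-0.1217  0.153 ] 0.5123522759796415 0.27464932651532087 cen [0.5823 0.0166 0.2964] [-0.0984  0.0228  0.9949] [-0.2258 -0.9742  0.    ]
cap 44 [0.4928 0.0547 0.0689] [0.4808 0.0441 0.0646] [0.5045 0.063  0.0725]
```

The scene picture shows the candidates for the small dish (800-px picture): small clear dish (306,353), red look-alikes (276,406) and (357,388), large clear dish (266,309) and another large one (476,146). I choose the clear one at (306,353). The dimmer is the dark grip near (407,208).

```bash
cat > pl.py <<'E'
from h import *
np.set_printoptions(precision=4,suppress=True)
def plane(d,K,C,reg,im,tag):
    W=cloud(d,K,C); ok=d>0
    P=W[reg&ok]; P=P[(P[:,2]<.2)&(P[:,2]>.06)]
    rng=np.random.default_rng(0); best=0
    for i in range(300):
        a,b,c=P[rng.choice(len(P),3,False)]; n=np.cross(b-a,c-a); l=np.linalg.norm(n)
        if l<1e-6: continue
        n/=l; n*=np.sign(n[2]); 
        if not .75<n[2]<.96: continue
        k=abs((P-a)@n)<.002
        if k.sum()>best: best=k.sum(); Q=P[k]
    for i in range(3):
        c0=Q.mean(0); n=np.linalg.svd(Q-c0,full_matrices=False)[2][2]; n*=np.sign(n[2]); Q=P[abs((P-c0)@n)<.003]
    ey=np.cross([0,0,1],[-n[0],-n[1],0]); ey/=np.linalg.norm(ey); ex=np.cross(ey,n)
    A=(Q-c0)@ex;B=(Q-c0)@ey;a=np.percentile(A,[.2,99.8]);b=np.percentile(B,[.2,99.8])
    print(tag,len(Q),"n",n,"slope",np.degrees(np.arccos(n[2])),"yaw",np.degrees(np.arctan2(-n[1],-n[0])),"ext",a[1]-a[0],b[1]-b[0],"cen",c0+ex*a.mean()+ey*b.mean())
    return c0,n
E
python3 - <<'E'
from pl import *
for c in ("scene","side","wrist"):
    im,d,K,C=shot(c); 
    if c=="wrist": save("w.png",im); print(C)
    for r in ctrl.outline_of(c,"panel")[:1]: plane(d,K,C,r["region"],im,c)
    if c!="wrist": continue
    np.savez("w.npz",im=im,d=d,K=K,C=C); W=cloud(d,K,C)
    for t in ("dimmer_cap","panel"):
        for r in ctrl.outline_of(c,t)[:2]:
            m=r["region"]&(d>0); print(t,round(r["score"],2),np.round(r["position"]),m.sum(),np.median(W[m],0) if m.any() else '')
E
```

```text
scene 3320 n [-0.4751  0.1273  0.8707] slope 29.46439715197491 yaw -15.003403333104709 ext 0.18333612398512467 0.27665036616976985 cen [0.598  0.0088 0.1172]
side 6247 n [-0.477   0.1286  0.8694] slope 29.605528852480468 yaw -15.086847647441392 ext 0.18280619700722278 0.2786670751654784 cen [0.5971 0.0118 0.1168]
[[ 1.      0.0002  0.0009  0.5754]
 [ 0.0005 -0.9444 -0.3289  0.0847]
 [ 0.0008  0.3289 -0.9444  0.3743]
 [ 0.      0.      0.      1.    ]]
wrist 69350 n [-0.4772  0.1273  0.8695] slope 29.598722764585247 yaw -14.935988336485817 ext 0.18271379833434215 0.2761962167274243 cen [0.5979 0.0114 0.117 ]
dimmer_cap 0.79 [242. 126.] 459 [0.4953 0.0526 0.07  ]
panel 0.62 [379. 147.] 69515 [0.6188 0.0413 0.1266]
```

View pics/w.png

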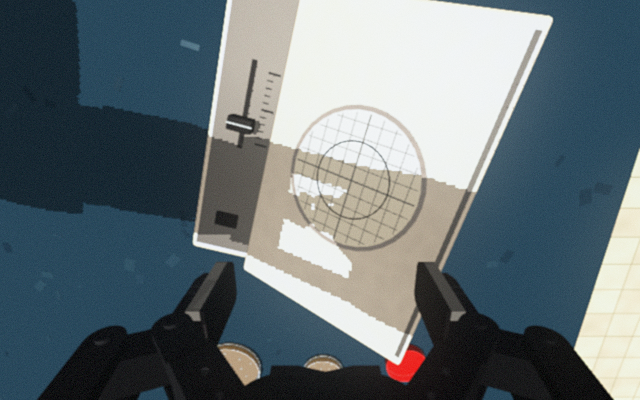

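The wrist picture shows the dimmer grip at (240,124), its slot running from (254,60) to (239,147), ticks at about (260–275, 73–146), and the printed ring centred at about (354,180). I'll zoom in on the scale and check the ring.

```bash
python3 - <<'E'
from h import *
z=np.load("w.npz"); im=z["im"]; save("wz.png",cv2.resize(im[45:165,200:320],(600,600),interpolation=cv2.INTER_CUBIC))
K,C=z["K"],z["C"]
n=np.array([-.4772,.1273,.8695]);w=np.array([.5978,.0112,.1170])
def ray(u,v,n,p):
    r=C[:3,:3]@np.array([(u-K[0,2])/K[0,0],(v-K[1,2])/K[1,1],1]);return C[:3,3]+r*((p-C[:3,3])@n)/(r@n)
print("ring",ray(354,180,n,w))
p=C[:3,:3].T@(w-C[:3,3]);print("proj",K@p/p[2])
W=cloud(z["d"],K,C)
for u,v in [(250,63),(254,62),(239,146),(242,126),(240,122),(225,150),(262,73),(272,73),(270,95),(258,145),(265,110)]: print(u,v,W[v,u],ray(u,v,np.array([0,0,1.]),np.array([0,0,.05])))
E
```

```text
ring [0.60000019 0.01169635 0.11813484]
proj [351.25606022 180.1965548    1.        ]
250 63 [0.50498412 0.10681984 0.05040992] [0.50489501 0.10684777 0.05      ]
254 62 [0.50891053 0.10765756 0.05086768] [0.50873219 0.10771902 0.05      ]
239 146 [0.48799956 0.02869364 0.05162377] [0.4875598  0.02841159 0.05      ]
242 126 [0.49771639 0.05086245 0.07093758] [0.49235557 0.04852402 0.05      ]
240 122 [0.49593731 0.05444767 0.07008423] [0.49069196 0.05244751 0.05      ]
225 150 [0.47328591 0.02457627 0.05157123] [0.47278883 0.02428334 0.05      ]
262 73 [0.51572246 0.09805389 0.05041298] [0.51564638 0.09807085 0.05      ]
272 73 [0.52531809 0.09803736 0.0509423 ] [0.52517217 0.09807609 0.05      ]
270 95 [0.5222715  0.07815727 0.05080285] [0.52213967 0.07814092 0.05      ]
258 145 [0.50744665 0.02972437 0.05164221] [0.50710085 0.02944435 0.05      ]
265 110 [0.51650854 0.06408031 0.0505796 ] [0.51640311 0.06404331 0.05      ]
```

View pics/wz.png

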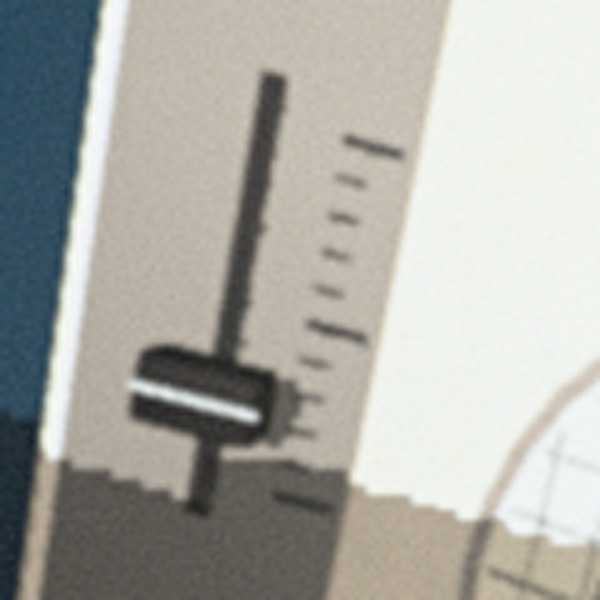

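```bash
cat > go.py <<'E'
import sys
from h import *
np.set_printoptions(precision=3,suppress=True)
def rel(target,yaw_y=None,Z=(0,0,-1),Y=(.2588,.9659,0)):
    T=pose(); Z=np.array(Z,float); Y=np.array(Y,float)
    Z/=np.linalg.norm(Z)
    if T[:3,1]@Y<0: Y=-Y
    Y-=Z*(Y@Z); Y/=np.linalg.norm(Y); Rg=np.stack([np.cross(Y,Z),Y,Z],1)
    o=ctrl.get_obs()
    print("rotvec deg",np.degrees(R.from_matrix(T[:3,:3].T@Rg).as_rotvec()),"shift now-frame mm",1e3*T[:3,:3].T@(np.array(target)-T[:3,3]),"goal-frame mm",1e3*Rg.T@(np.array(target)-T[:3,3]))
    print("tcp",T[:3,3],"t",o["time_s"],"F",o["wrist_force"],"open",o["opening"],"grip",o["grasp_force"],"q",o["q"])
E
python3 -c "
from go import *
print(pose()[:3,:3]); rel([.4947,.0515,.1])"
```

```text
[[ 0.  1.  0.]
 [ 1. -0. -0.]
 [-0.  0. -1.]]
rotvec deg [  0.002   0.002 -75.003] shift now-frame mm [ 51.484 -80.334 131.296] goal-frame mm [ 90.916  28.942 131.299]
tcp [0.575 0.    0.231] t 1.2 F [0.928 0.998 0.015] open 1.002548986524247 grip 0.0 q [-0.206  0.181  1.607  0.     1.354 -0.206]
```

Call:
apply_moves(
  moves=[
    {"jaw": 0.5, "offset": [25.5, -40, 0], "rot": [0, 0, 0]},
    {"jaw": 0.5, "offset": [26, -40, 0], "rot": [0, 0, 0]},
    {"jaw": 0.5, "offset": [0, 0, 0], "rot": [0, 0, -10.7]},
    {"jaw": 0.5, "offset": [0, 0, 0], "rot": [0, 0, -10.7]},
    {"jaw": 0.5, "offset": [0, 0, 0], "rot": [0, 0, -10.7]},
  ],
)

```text
time_s: 1.82
eef_pos: [0.495, 0.0516, 0.2315]
eef_rot: [0.0, 0.481, 0.877, 0.0]
wrist_force: [-0.3, -0.6, 0.1]
opening: 0.498
grasp_force: 0.0
```

Call:
apply_moves(
  moves=[
    {"jaw": 0.5, "offset": [0, 0, 20], "rot": [0, 0, -10.7]},
    {"jaw": 0.5, "offset": [0, 0, 20], "rot": [0, 0, -10.7]},
    {"jaw": 0.5, "offset": [0, 0, 20], "rot": [0, 0, -10.7]},
    {"jaw": 0.5, "offset": [0, 0, 20], "rot": [0, 0, -10.7]},
    {"jaw": 0.5, "offset": [0, 0, 20], "rot": [0, 0, 0]},
  ],
)

```text
time_s: 2.45
eef_pos: [0.4951, 0.0515, 0.1308]
eef_rot: [0.0, 0.13, 0.991, 0.0]
wrist_force: [-0.1, 0.0, 0.4]
opening: 0.5
grasp_force: 0.0
```

```bash
python3 -c "
from go import *
rel([.4947,.0515,.056])
im,d,K,C=shot('wrist'); W=cloud(d,K,C); save('w2.png',im)
for r in ctrl.outline_of('wrist','dimmer_cap')[:2]:
    m=r['region']&(d>0)&(W[...,2]>.06); P=W[m]; print(r['score'],r['position'],m.sum(),P.mean(0), np.percentile(P@[.2588,.9659,0],[3,97]),np.percentile(P@[.9659,-.2588,0],[3,97]))
"
```

```text
rotvec deg [0.005 0.021 0.021] shift now-frame mm [ 0.412 -0.138 74.801] goal-frame mm [ 0.384 -0.132 74.801]
tcp [0.495 0.052 0.131] t 2.45 F [-0.122  0.004  0.417] open 0.4997001403888068 grip 0.0 q [-0.135  0.127  1.888  0.     1.126 -1.445]
0.68 [325.0, 212.9] 638 [0.492 0.053 0.07 ] [0.172 0.184] [0.452 0.473]
```

Call:
apply_moves(
  moves=[
    {"jaw": 0.5, "offset": [1, 0, 25], "rot": [0, 0, 0]},
    {"jaw": 0.5, "offset": [1, 0, 25], "rot": [0, 0, 0]},
    {"jaw": 0.5, "offset": [0, 0, 15], "rot": [0, 0, 0]},
    {"jaw": 0.5, "offset": [0, 0, 9], "rot": [0, 0, 0]},
    {"jaw": 0.3, "offset": [0, 0, 0], "rot": [0, 0, 0]},
  ],
)

```text
time_s: 3.18
eef_pos: [0.4931, 0.0521, 0.0573]
eef_rot: [-0.0, 0.131, 0.991, 0.0]
wrist_force: [-0.2, 0.3, 0.0]
opening: 0.308
grasp_force: 0.0
```

Call:
apply_moves(
  moves=[
    {"jaw": 0.2, "offset": [0, 0, 0], "rot": [0, 0, 0]},
    {"jaw": 0.1, "offset": [0, 0, 0], "rot": [0, 0, 0]},
    {"jaw": 0.1, "offset": [0, 0, 0], "rot": [0, 0, 0]},
    {"jaw": 0.1, "offset": [0, 0, 0], "rot": [0, 0, 0]},
    {"jaw": 0.1, "offset": [0, 0, 0], "rot": [0, 0, 0]},
  ],
)

```text
time_s: 3.8
eef_pos: [0.4939, 0.052, 0.0583]
eef_rot: [0.001, 0.131, 0.991, 0.0]
wrist_force: [-1.6, 0.4, 5.6]
opening: 0.143
grasp_force: 60.6
```

Call:
apply_moves(
  moves=[
    {"jaw": 0.1, "offset": [0, 3, 0], "rot": [0, 0, 0]},
    {"jaw": 0.1, "offset": [0, 5, 0], "rot": [0, 0, 0]},
    {"jaw": 0.1, "offset": [0, 5, 0], "rot": [0, 0, 0]},
    {"jaw": 0.1, "offset": [0, 4, 0], "rot": [0, 0, 0]},
    {"jaw": 0.1, "offset": [0, 0, 0], "rot": [0, 0, 0]},
  ],
)

```text
time_s: 4.42
eef_pos: [0.4983, 0.0687, 0.0583]
eef_rot: [0.001, 0.131, 0.991, 0.0]
wrist_force: [-0.2, 0.6, 6.6]
opening: 0.14
grasp_force: 60.6
```

Call:
apply_moves(
  moves=[
    {"jaw": 0.2, "offset": [0, 0, 0], "rot": [0, 0, 0]},
    {"jaw": 0.4, "offset": [0, 0, 0], "rot": [0, 0, 0]},
    {"jaw": 0.5, "offset": [0, 0, -20], "rot": [0, 0, 0]},
    {"jaw": 0.6, "offset": [0, 0, -50], "rot": [0, 0, 0]},
    {"jaw": 0.6, "offset": [-20, 0, -50], "rot": [0, 0, 0]},
  ],
)

```text
time_s: 5.05
eef_pos: [0.5154, 0.0635, 0.1778]
eef_rot: [-0.001, 0.131, 0.991, -0.0]
wrist_force: [0.6, -0.3, 0.1]
opening: 0.604
grasp_force: 0.0
```

```bash
python3 -c "
from go import *
rel([.572,-.32,.15])
im,d,K,C=shot('wrist'); W=cloud(d,K,C); save('w3.png',im[60:360,120:520])
for r in ctrl.outline_of('wrist','dimmer_cap')[:1]:
    m=r['region']&(d>0)&(W[...,2]>.06); P=W[m]; print(r['score'],r['position'],m.sum(),P.mean(0), np.percentile(P@[.2588,.9659,0],[3,97]),np.percentile(P@[.9659,-.2588,0],[3,97]))
"
```

```text
rotvec deg [-0.022 -0.151 -0.081] shift now-frame mm [-154.46  -355.594   27.523] goal-frame mm [-153.885 -355.822   27.793]
tcp [0.515 0.064 0.178] t 5.05 F [ 0.551 -0.293  0.068] open 0.6038728401429193 grip 0.0 q [-0.106  0.114  1.796  0.     1.234 -1.414]
0.83 [323.3, 174.7] 494 [0.497 0.069 0.07 ] [0.189 0.201] [0.452 0.474]
```

View pics/w3.png

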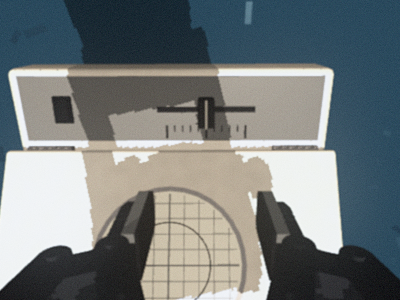

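The grip stands at (206,114), midway between the end ticks at 167 and 246, so the dimmer is at half. Next is the dish.

Call:
apply_moves(
  moves=[
    {"jaw": 1, "offset": [0, -50, -10], "rot": [0, 0, 0]},
    {"jaw": 1, "offset": [0, -55, -10], "rot": [0, 0, 0]},
    {"jaw": 1, "offset": [-25, -55, 0], "rot": [0, 0, 0]},
    {"jaw": 1, "offset": [-30, -50, 0], "rot": [0, 0, 0]},
    {"jaw": 1, "offset": [-30, -50, 0], "rot": [0, 0, 0]},
  ],
)

```text
time_s: 5.78
eef_pos: [0.531, -0.2117, 0.1967]
eef_rot: [-0.0, 0.132, 0.991, 0.0]
wrist_force: [0.7, 0.4, 0.9]
opening: 0.996
grasp_force: 0.0
```

Call:
apply_moves(
  moves=[
    {"jaw": 1, "offset": [-20, -50, 0], "rot": [0, 0, 0]},
    {"jaw": 1, "offset": [-20, -45, 0], "rot": [0, 0, 0]},
    {"jaw": 1, "offset": [-10, 0, 0], "rot": [0, 0, 0]},
    {"jaw": 1, "offset": [0, 0, 0], "rot": [0, 0, 0]},
    {"jaw": 1, "offset": [0, 0, 0], "rot": [0, 0, 0]},
  ],
)

```text
time_s: 6.4
eef_pos: [0.5545, -0.3131, 0.1968]
eef_rot: [-0.001, 0.131, 0.991, 0.0]
wrist_force: [-0.7, 0.5, -0.2]
opening: 0.998
grasp_force: 0.0
```

```bash
cat > dish.py <<'E'
from go import *
im,d,K,C=shot('wrist'); W=cloud(d,K,C); save(sys.argv[1],im)
for r in ctrl.outline_of('wrist','dish_center')[:4]:
    m=r['region']&(d>0); P=W[m]
    if m.sum()<50: continue
    T=P[abs(P[:,2]-np.median(P[:,2]))<.003]
    (cx,cy),rad=cv2.minEnclosingCircle((T[:,:2]*1e3).astype(np.float32))
    lo,hi=np.percentile(T,[1,99],axis=0)
    print(round(r['score'],2),np.round(r['position']),m.sum(),im[m].mean(0).round(),"circ",cx,cy,rad,"mid",(lo+hi)/2,"size",hi-lo)
    if im[m].mean(0)[1]>110: rel([cx/1e3,cy/1e3,0])
E
python3 dish.py d1.png
```

```text
0.88 [319. 187.] 2343 [184. 168. 147.] circ 572.2125244140625 -322.70794677734375 30.224149703979492 mid [ 0.571 -0.323  0.016] size [0.056 0.056 0.003]
rotvec deg [ 0.01  -0.016 -0.014] shift now-frame mm [-19.439  -4.572 197.308] goal-frame mm [-19.382  -4.541 197.315]
tcp [ 0.555 -0.313  0.197] t 6.5 F [0.078 0.08  0.054] open 1.0042587269878265 grip 0.0 q [-0.7    0.346  1.474  0.     1.323 -2.009]
0.78 [245. 242.] 2125 [223.  36.  35.] circ 612.0731201171875 -425.66082763671875 30.513103485107422 mid [ 0.612 -0.426  0.015] size [0.057 0.057 0.004]
0.58 [366. 277.] 1892 [220.  35.  34.] circ 695.24658203125 -302.4637145996094 30.467300415039062 mid [ 0.695 -0.302  0.015] size [0.057 0.056 0.004]
```

View pics/d1.png

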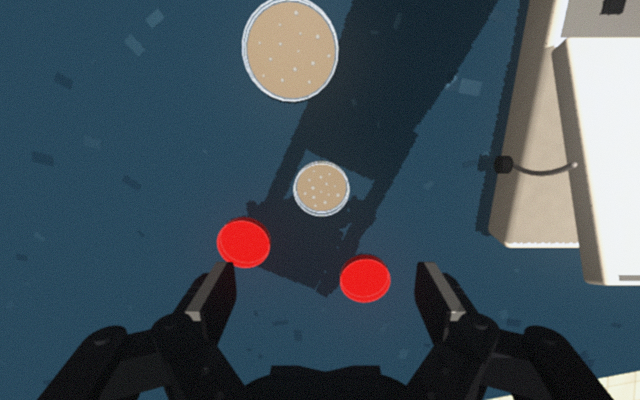

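Clear small dish at (320,187), red look-alikes at (244,243) and (365,280), large dish at (290,50). The fitted radius of 30 mm confirms the choice. Descend.

Call:
apply_moves(
  moves=[
    {"jaw": 1, "offset": [-10, -2, 55], "rot": [0, 0, 0]},
    {"jaw": 1, "offset": [-9, -2.5, 55], "rot": [0, 0, 0]},
    {"jaw": 1, "offset": [0, 0, 50], "rot": [0, 0, 0]},
    {"jaw": 0.95, "offset": [0, 0, 25], "rot": [0, 0, 0]},
    {"jaw": 0.9, "offset": [0, 0, 9], "rot": [0, 0, 0]},
  ],
)

```text
time_s: 7.12
eef_pos: [0.5708, -0.3223, 0.0014]
eef_rot: [-0.001, 0.131, 0.991, 0.001]
wrist_force: [0.2, -0.5, -0.3]
opening: 0.9
grasp_force: 0.0
```

Call:
apply_moves(
  moves=[
    {"jaw": 0.85, "offset": [0, 0, 5], "rot": [0, 0, 0]},
    {"jaw": 0.75, "offset": [0, 0, 0], "rot": [0, 0, 0]},
    {"jaw": 0.65, "offset": [0, 0, 0], "rot": [0, 0, 0]},
    {"jaw": 0.6, "offset": [0, 0, 0], "rot": [0, 0, 0]},
    {"jaw": 0.6, "offset": [0, 0, 0], "rot": [0, 0, 0]},
  ],
)

```text
time_s: 7.75
eef_pos: [0.5732, -0.325, 0.0005]
eef_rot: [0.002, 0.131, 0.991, -0.001]
wrist_force: [-0.3, 0.5, 6.4]
opening: 0.672
grasp_force: 64.5
```

Call:
apply_moves(
  moves=[
    {"jaw": 0.6, "offset": [0, 0, -10], "rot": [0, 0, 0]},
    {"jaw": 0.6, "offset": [0, 0, -40], "rot": [0, 0, 0]},
    {"jaw": 0.6, "offset": [0, 0, -55], "rot": [0, 0, 0]},
    {"jaw": 0.6, "offset": [0, 0, -55], "rot": [0, 0, 0]},
    {"jaw": 0.6, "offset": [0, 0, -50], "rot": [0, 0, 0]},
  ],
)

```text
time_s: 8.38
eef_pos: [0.5718, -0.324, 0.2113]
eef_rot: [0.001, 0.131, 0.991, -0.0]
wrist_force: [0.3, -0.5, -0.6]
opening: 0.673
grasp_force: 64.0
```

```bash
python3 - <<'E'
from go import *
n=np.array([-.4772,.1273,.8695]);n/=np.linalg.norm(n);w=np.array([.599,.0115,.1174])
rel(w+.06*n,Z=-n)
im,d,K,C=shot('wrist'); W=cloud(d,K,C); save('h1.png',im)
s=ctrl.camera('side')[0]; save('h2.png',s)
for c in('wrist','side'):
  for r in ctrl.outline_of(c,'dish_center')[:2]: print(c,r['score'],r['position'],r['region'].sum())
T=pose()
m=(d>0)&(d<.3); Pt=(W-T[:3,3])@T[:3,:3]; k=m&(abs(Pt[...,0])<.03)&(abs(Pt[...,1])<.026)&(abs(Pt[...,2])<.03)
P=Pt[k]; print(k.sum()); 
if k.sum()>50: print(np.median(P,0)); c=P.mean(0); print(np.linalg.svd(P-c,full_matrices=False)[2][2]); v,u=np.nonzero(k); print(u.min(),u.max(),v.min(),v.max())
E
```

```text
rotvec deg [ -0.098 -29.515  -0.099] shift now-frame mm [ 90.903 330.956  41.356] goal-frame mm [ 99.074 331.095  -8.109]
tcp [ 0.572 -0.324  0.211] t 8.375 F [ 0.254 -0.53  -0.643] open 0.6730923568481243 grip 64.01095032691956 q [-0.696  0.376  1.405 -0.     1.359 -2.003]
wrist 0.93 [322.5, 264.6] 11849
wrist 0.74 [253.2, 221.9] 2092
side 0.62 [329.0, 133.8] 187
10874
[ 0.005  0.    -0.016]
[ 0.019 -0.002 -1.   ]
268 382 212 327
```

View pics/h1.png

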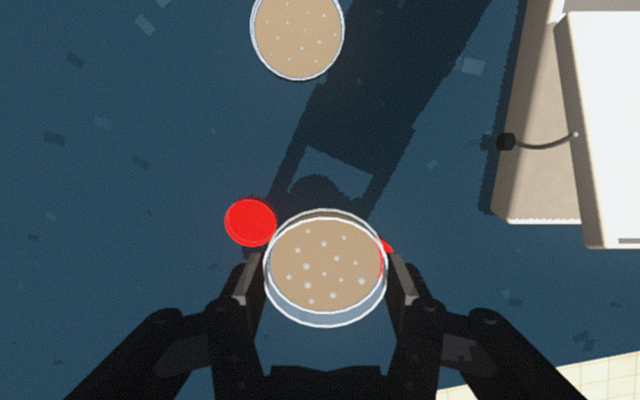

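The dish is held level between the pads, centred at (324,264), one red look-alike behind it at (250,222). Move over the viewer and tilt.

Call:
apply_moves(
  moves=[
    {"jaw": 0.6, "offset": [25, 40, 0], "rot": [0, 0, 0]},
    {"jaw": 0.6, "offset": [25, 55, 0], "rot": [0, 0, 0]},
    {"jaw": 0.6, "offset": [25, 55, 0], "rot": [0, 0, 0]},
    {"jaw": 0.6, "offset": [16, 55, 0], "rot": [0, 0, 0]},
    {"jaw": 0.6, "offset": [0, 55, 0], "rot": [0, 0, 0]},
  ],
)

```text
time_s: 9.2
eef_pos: [0.5497, -0.047, 0.2064]
eef_rot: [-0.002, 0.132, 0.991, 0.0]
wrist_force: [0.2, -0.8, -0.1]
opening: 0.677
grasp_force: 64.0
```

Call:
apply_moves(
  moves=[
    {"jaw": 0.6, "offset": [0, 45, 0], "rot": [0, 0, 0]},
    {"jaw": 0.6, "offset": [0, 26, 0], "rot": [0, 0, 0]},
    {"jaw": 0.6, "offset": [0, 0, 0], "rot": [0, -9.5, 0]},
    {"jaw": 0.6, "offset": [0, 0, 0], "rot": [0, -10, 0]},
    {"jaw": 0.6, "offset": [0, 0, 0], "rot": [0, -10, 0]},
  ],
)

```text
time_s: 9.82
eef_pos: [0.5691, 0.0197, 0.2067]
eef_rot: [0.254, 0.127, 0.958, -0.034]
wrist_force: [0.1, -0.3, -1.0]
opening: 0.671
grasp_force: 63.9
```

```bash
cat > chk.py <<'E'
from go import *
n=np.array([-.4772,.1273,.8695]);n/=np.linalg.norm(n);w=np.array([.599,.0115,.1174])
rel(w,Z=-n)
im,d,K,C=shot('wrist'); W=cloud(d,K,C); save(sys.argv[1],im)
T=pose(); r=ctrl.outline_of('wrist','dish_center')[0]
Pt=(W-T[:3,3])@T[:3,:3]; k=r['region']&(d>0)&(abs(Pt[...,2])<.03)
P=Pt[k]; P=P[abs(P[:,2]-np.median(P[:,2]))<.003]
for i in range(3):
    c=P.mean(0); nn=np.linalg.svd(P-c,full_matrices=False)[2][2]; nn*=-np.sign(nn[2]); P=P[abs((P-c)@nn)<.002]
    if i==2: print("dish tool-frame: lid z",c[2],"normal",nn,"circ",cv2.minEnclosingCircle((P[:,:2]*1e3).astype(np.float32)),"world tilt vs n deg",np.degrees(np.arccos(T[:3,:3]@(-nn)@-n)))
E
python3 chk.py c1.png
```

```text
rotvec deg [-0.067  0.058 -0.061] shift now-frame mm [17.227 -0.139 92.911] goal-frame mm [17.133 -0.229 92.928]
tcp [0.569 0.02  0.207] t 9.825 F [ 0.093 -0.283 -0.983] open 0.6706605490932698 grip 63.94744634628296 q [-0.139 -0.102  2.042 -0.097  0.689 -1.388]
  return _methods._mean(a, axis=axis, dtype=dtype,
  ret = ret.dtype.type(ret / rcount)
chk.py:9: RuntimeWarning: Mean of empty slice.
  c=P.mean(0); nn=np.linalg.svd(P-c,full_matrices=False)[2][2]; nn*=-np.sign(nn[2]); P=P[abs((P-c)@nn)<.002]
  ret = um.true_divide(
Traceback (most recent call last):
  File "chk.py", line 9, in <module>
    c=P.mean(0); nn=np.linalg.svd(P-c,full_matrices=False)[2][2]; nn*=-np.sign(nn[2]); P=P[abs((P-c)@nn)<.002]
                    ~~~~~~~~~~~~~~~~~~~~~~~~~~~~~~~~~~~~~~~~~^^^
IndexError: index 2 is out of bounds for axis 0 with size 0
```

Call:
apply_moves(
  moves=[
    {"jaw": 0.6, "offset": [8, 0, 30], "rot": [0, 0, 0]},
    {"jaw": 0.6, "offset": [8, 0, 30], "rot": [0, 0, 0]},
    {"jaw": 0.6, "offset": [0, 0, 15], "rot": [0, 0, 0]},
    {"jaw": 0.6, "offset": [0, 0, 5], "rot": [0, 0, 0]},
    {"jaw": 0.6, "offset": [0, 0, 0], "rot": [0, 0, 0]},
  ],
)

```text
time_s: 10.55
eef_pos: [0.5953, 0.0123, 0.1306]
eef_rot: [0.251, 0.127, 0.959, -0.034]
wrist_force: [0.9, 0.2, -0.3]
opening: 0.673
grasp_force: 63.9
```

```bash
python3 - <<'E'
s=open('chk.py').read()
s=s.replace("r=ctrl.outline_of('wrist','dish_center')[0]","").replace("r['region']&(d>0)&(abs(Pt[...,2])<.03)","(d>0)&(abs(Pt[...,2]+.015)<.006)&(abs(Pt[...,0])<.04)&(abs(Pt[...,1])<.027)")
open('chk.py','w').write(s)
E
python3 chk.py c2.png
```

```text
rotvec deg [-0.107 -0.206 -0.107] shift now-frame mm [ 3.161  0.189 13.357] goal-frame mm [ 3.208  0.17  13.345]
tcp [0.595 0.012 0.131] t 10.55 F [ 0.874  0.155 -0.304] open 0.6731828223827497 grip 63.916940689086914 q [-0.147  0.086  2.035 -0.117  0.514 -1.367]
dish tool-frame: lid z -0.014306232453660956 normal [-0.001 -0.001 -1.   ] circ ((1.376189947128296, -0.5506921410560608), 30.579181671142578) world tilt vs n deg 0.2191927494074631
```

View pics/c2.png

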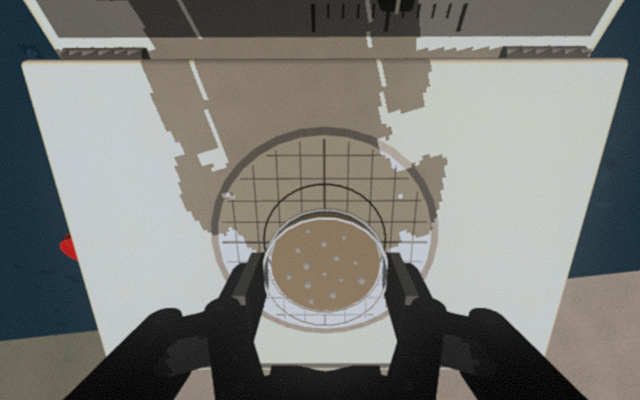

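The dish (325,265) is parallel to the glass (0.2° off), left–right centred on the ring (325,240); the vertical difference is parallax from about 13 mm of gap. Close in.

Call:
apply_moves(
  moves=[
    {"jaw": 0.6, "offset": [1.5, 0, 5], "rot": [0, 0, 0]},
    {"jaw": 0.6, "offset": [0, 0, 3], "rot": [0, 0, 0]},
    {"jaw": 0.6, "offset": [0, 0, 1.5], "rot": [0, 0, 0]},
    {"jaw": 0.6, "offset": [0, 0, 0.5], "rot": [0, 0, 0]},
    {"jaw": 0.6, "offset": [0, 0, 0], "rot": [0, 0, 0]},
  ],
)

```text
time_s: 11.22
eef_pos: [0.5983, 0.0117, 0.1214]
eef_rot: [0.252, 0.127, 0.959, -0.033]
wrist_force: [0.3, 0.0, -0.4]
opening: 0.673
grasp_force: 63.9
```

Call:
apply_moves(
  moves=[
    {"jaw": 0.6, "offset": [0, 0, 0.5], "rot": [0, 0, 0]},
    {"jaw": 0.6, "offset": [0, 0, 0.5], "rot": [0, 0, 0]},
    {"jaw": 0.6, "offset": [0, 0, 0], "rot": [0, 0, 0]},
    {"jaw": 0.6, "offset": [0, 0, 0], "rot": [0, 0, 0]},
    {"jaw": 0.6, "offset": [0, 0, 0], "rot": [0, 0, 0]},
  ],
)

```text
time_s: 11.85
eef_pos: [0.5988, 0.0116, 0.1205]
eef_rot: [0.252, 0.127, 0.959, -0.033]
wrist_force: [-0.6, 0.1, -0.4]
opening: 0.67
grasp_force: 63.9
```

Call:
apply_moves(
  moves=[
    {"jaw": 0.6, "offset": [0, 0, 0.5], "rot": [0, 0, 0]},
    {"jaw": 0.6, "offset": [0, 0, 0.5], "rot": [0, 0, 0]},
    {"jaw": 0.6, "offset": [0, 0, 0], "rot": [0, 0, 0]},
    {"jaw": 0.6, "offset": [0, 0, 0], "rot": [0, 0, 0]},
    {"jaw": 0.6, "offset": [0, 0, 0], "rot": [0, 0, 0]},
  ],
)

```text
time_s: 12.48
eef_pos: [0.5993, 0.0115, 0.1196]
eef_rot: [0.252, 0.127, 0.959, -0.033]
wrist_force: [0.5, 0.5, -0.7]
opening: 0.675
grasp_force: 63.9
```

Call:
apply_moves(
  moves=[
    {"jaw": 0.6, "offset": [0, 0, 0.5], "rot": [0, 0, 0]},
    {"jaw": 0.6, "offset": [0, 0, 0.5], "rot": [0, 0, 0]},
    {"jaw": 0.6, "offset": [0, 0, 0], "rot": [0, 0, 0]},
    {"jaw": 0.6, "offset": [0, 0, 0], "rot": [0, 0, 0]},
    {"jaw": 0.6, "offset": [0, 0, 0], "rot": [0, 0, 0]},
  ],
)

```text
time_s: 13.1
eef_pos: [0.5997, 0.0113, 0.1187]
eef_rot: [0.252, 0.127, 0.959, -0.033]
wrist_force: [-0.1, -0.1, -0.7]
opening: 0.672
grasp_force: 63.9
```

Call:
apply_moves(
  moves=[
    {"jaw": 0.6, "offset": [0, 0, 0.5], "rot": [0, 0, 0]},
    {"jaw": 0.6, "offset": [0, 0, 0.3], "rot": [0, 0, 0]},
    {"jaw": 0.6, "offset": [0, 0, 0], "rot": [0, 0, 0]},
    {"jaw": 0.6, "offset": [0, 0, 0], "rot": [0, 0, 0]},
    {"jaw": 0.6, "offset": [0, 0, 0], "rot": [0, 0, 0]},
  ],
)

```text
time_s: 13.72
eef_pos: [0.6001, 0.0113, 0.1183]
eef_rot: [0.252, 0.127, 0.959, -0.033]
wrist_force: [-5.3, 0.3, 5.5]
opening: 0.673
grasp_force: 64.7
```

Call:
apply_moves(
  moves=[
    {"jaw": 0.6, "offset": [0, 0, 0.3], "rot": [0, 0, 0]},
    {"jaw": 0.6, "offset": [0, 0, 0.2], "rot": [0, 0, 0]},
    {"jaw": 0.6, "offset": [0, 0, 0], "rot": [0, 0, 0]},
    {"jaw": 0.6, "offset": [0, 0, 0], "rot": [0, 0, 0]},
    {"jaw": 0.6, "offset": [0, 0, 0], "rot": [0, 0, 0]},
  ],
)

```text
time_s: 14.35
eef_pos: [0.6001, 0.0113, 0.1183]
eef_rot: [0.252, 0.127, 0.959, -0.034]
wrist_force: [-11.0, 2.0, 12.5]
opening: 0.674
grasp_force: 65.6
```

Call:
apply_moves(
  moves=[
    {"jaw": 0.6, "offset": [0, 0, -0.4], "rot": [0, 0, 0]},
    {"jaw": 0.6, "offset": [0, 0, 0], "rot": [0, 0, 0]},
    {"jaw": 0.6, "offset": [0, 0, 0], "rot": [0, 0, 0]},
    {"jaw": 0.6, "offset": [0, 0, 0], "rot": [0, 0, 0]},
    {"jaw": 0.6, "offset": [0, 0, 0], "rot": [0, 0, 0]},
  ],
)

```text
time_s: 14.98
eef_pos: [0.6002, 0.0113, 0.1183]
eef_rot: [0.252, 0.127, 0.959, -0.033]
wrist_force: [-6.2, 0.9, 8.5]
opening: 0.668
grasp_force: 64.9
```

```bash
python3 chk.py c3.png
```

```text
rotvec deg [-0.08  -0.086 -0.077] shift now-frame mm [ 1.465 -0.115  0.225] goal-frame mm [ 1.466 -0.113  0.223]
tcp [0.6   0.011 0.118] t 14.975 F [-6.194  0.902  8.471] open 0.6682639412972247 grip 64.88969564437866 q [-0.148  0.118  2.031 -0.122  0.484 -1.362]
dish tool-frame: lid z -0.01481386512837644 normal [ 0.004 -0.002 -1.   ] circ ((1.0108813047409058, -0.2683255076408386), 30.64826011657715) world tilt vs n deg 0.13152919197053842
```

View pics/c3.png

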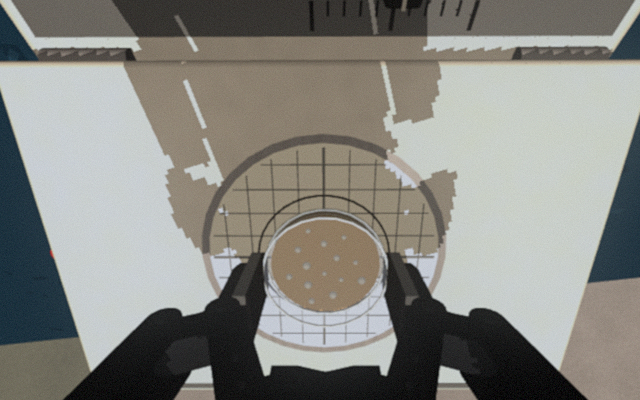

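The dish (325,265) sits inside the ring, flush on the glass (0.13° off, centre within 2 mm) and pressing with about 10 N. The dimmer is still at the middle tick. Handing in.

```bash
python3 -c "
from bench import ctrl
print(ctrl.hand_in())"
```

```text
the job is handed in; nothing more can be done
None
```

I set the dimmer to the middle tick and handed the job in with the small dish held flush and centred on the glass (about 2 mm off centre at most, 0.13° off the slope, about 10 N); the hand-in returned no verdict.

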